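# Load a board carrier into a programming dock and start it

## Robot

A 6-joint arm with a two-finger parallel gripper is mounted at the origin on a cart in front of the work surface, level with it; the furniture and walls round the work are solid. World frame = base frame: x ahead of the robot, y to its left, z up, the work surface at z = 0. Lengths are in m, angles in degrees, forces in N, time in s.
With the tool pointing down it reaches from about 0.25 to 0.725 m from the base axis. Payload 9.7 kg.
Tool frame: the origin (TCP) lies at the centre of the arm's flange, where the gripper is bolted on; the fingertips stand bot.tips_ahead ahead of it and the grasp point (between the pads) lies 155 mm ahead of it (bot.tips_ahead is the distance from the TCP to the fingertips, in m); z points along the fingers, y is the line along which they close (so a half turn about z gives the same grasp; the last joint's range is limited). The gripper opens to 85 mm and grips with 20 to 120 N. Pads are 22 mm wide; open, the fingers measure 114 mm over their backs; the gripper's body (76 mm by 85 mm) begins 54 mm behind the grasp point. The pads swing forward as they close: fully open they stand 13 mm farther back than shut.
Start: joints at [68.297, 4.979, 10.078, 95.1, 0, 90], TCP at [0.203, 0.511, 0.405] pointing down, gripper open.
Joint ranges: [-179.16, 179.16], [-48.56, 103.87], [-65.8, 70.77], [-126.05, 130.52], [-82.76, 87.17], [-180, 180]. Speed limits (degrees/s): [127.2, 127.2, 147.25, 180, 180, 180].

## Interface

Orientations are given as [roll, pitch, yaw] about the fixed x, y, z axes, in that order (R = Rz(yaw) Ry(pitch) Rx(roll)).
In Python, from workcell import bot gives the robot as it stands.
- The arm moves only by the tool drive_tool, never from a script. Its argument "plan" is a list of rows, each an object of numbers: "dx", "dy", "dz": the shift along the tool's x, y, z in m; "roll": the turn about the tool's z in rad; "hand": the finger opening in m, from 0 to 0.0854. In form: [{"dx": .., "dy": .., "dz": .., "roll": .., "hand": ..}, ...]. A call has 1 to 20 rows; each row is the pose to reach, as a shift and turn from the pose commanded when the call began, along the tool's axes at that moment; what a row does not reach only later rows make up. A row lasts 1/12 s, in which the tool goes at most 41.7 mm and 7.16 degrees, less where a joint would pass 70% of its speed; a pose out of reach is approached as far as the arm can. A call with a gripper value outside its range is refused whole. The fingers move at their own pace and stop on an object; "force" is the grip in N (left out, the last holds). Time passes only in rows, so rows that repeat a pose let the fingers close. It gives the time, the measured TCP pose, the force and the opening at its end, in the units of the state.
- bot.get_obs(): the state, without advancing time (a new reading comes with each control period).
- bot.camera(name): name is "scene" or "side" or "wrist"; returns a dict with "frame" (480x640x3 uint8, red, green, blue), "z_map" (480x640 float32, m along the optical axis (not along the pixel's ray), 0 where there is no reading), "mtx" (3x3 intrinsics, pixels), "k1" (the pictures are not rectified: a ray, as slopes to the right and down, at radius r is drawn at 1 + k1 r^2 times it, then the intrinsics apply), "R" (3x3) and "t" (3): a world point X has camera coordinates R X + t. Camera axes: x right, y down, z forward; pixel columns grow to the right and rows downward; lengths in m; the calibration is good to about 2 mm. A picture is of the moment at which its call begins.
- bot.job_done(): hands the job in, once; it reports no verdict.
The state is a dict: "time": time; "q": joint angles; "qd": joint speeds; "joint_efforts": joint torques, N m; "ee_pos": TCP position; "tcp_rot": TCP orientation; "wrist_force": force on the tool from outside, world axes, zero at the start; "torque": the same for the moment, N m; "opening": finger opening in m.
Only numpy, scipy, OpenCV 4.12 (cv2) and the standard library are available. Lean on these libraries where they do the work, as an engineer would, in place of code of your own. Each camera call takes 0.05 s, during which the arm holds its last target. There are 200 camera calls.

## Task

Load the board carrier into the programming dock: set it down on the dock's front end between the flared guides, tongue first, and slide it gently in until you feel the roller catch snap over the tongue, so that it stays home against the sprung contacts when you let go. Do not jam it in the guides, and stop once it has snapped home: pushing on drives the contacts to the end of their stroke and bends the pins. Then press the dock's start button right down and let it come up again, leaving the reels and the tape nearby where they are.

Things in the scene. Friction and masses are not known exactly. Their poses are not given: they have to be found in the camera images.
- dock: Programming dock, fixed on the bench; origin at the centre of its underside, x points into the dock (the way the carrier slides in), y left, z up. Grey metal base plate from x -140 to 182 and y -70 to 70 mm, top at z 8 mm. Two black guides stand on it, their tops at z 24 mm. Behind them is the light grey connector head.
- guides: The dock's two black guides, fixed on it; origin on top of the base plate, on the centre line, where the flares end and the parallel guides begin (dock x -20, z 8 mm); axes as the dock's. They stand 79 mm apart from x 0 to 78 mm here and flare out to 117 mm apart at x -70; 16 mm high. From x 15 mm a lip, 12 mm above the plate, overhangs each by 5 mm.
- contacts (a joint): Stroke (m) of the sprung contact bar on the head's front, pushed in along dock x by the carrier's front: 0 free (pins 9 mm out of the head), about 0.0036 with the carrier caught home, bottoms at 0.008; 0.6 N/mm. The head (93 wide over its clamps, 28 high, two sprung rollers inside) is clamped anywhere along its slots, its front at dock x 62 to 122 mm; where is not measured.
- carrier: Loose board carrier, 0.3 to 0.55 kg: black plate 100 x 76 x 8 mm with a circuit board (parts up to 22 mm), a handle over it, a wall at the rear and a steel tongue in front. Origin at the centre of the plate's underside, x towards the tongue, z up. Lying on the dock's plate its origin is at z 8 mm.
- carrier_handle (a point): Centre of the carrier's handle bar, 48 mm above its underside and 5 mm behind its middle; axes as the carrier's. Bar 12 mm thick (x), 62 long (y), 10 high, with a leg down to the plate at each end; the board's parts end 21 mm below the bar. Grasp it across its thickness.
- carrier_rear (a point): Middle of the carrier's flat rear face (carrier x -50, 10 mm above its underside): a push wall 66 wide and 20 mm high. Pushing here takes about 1 to 6 N while sliding; pushing higher up tips the carrier.
- carrier_bead (a point): Centre of the round bead, 11 mm across and 6 high, at the end of the carrier's tongue (carrier x 72, 4 mm above its underside). The bead's middle passes the rollers 10 mm behind the head's front face: the push rises to 8 to 25 N, falls to nearly nothing for some 5 mm while the rollers draw the carrier home, then rises again on the contacts.
- start_top (a point): Centre of the top of the start button on the dock's right side: a grey cap 18 mm across that stands 9 mm above its round black housing (34 mm across).
- start (a joint): Stroke of the start button in m, downwards: 0 up, 0.005 right down; a spring of up to 4 N returns it.
- solder_spool: Bystander: solder spool standing upright, 56 mm across, 42 high; origin at the centre of its underside.
- wick_reel_2: Bystander: small flat reel of wick, 44 mm across, 12 high; origin at the centre of its underside.
- tape_roll: Bystander: flat roll of tape, 68 mm across, 14 high; origin at the centre of its underside.

How it is judged:
By the outcome, as a careful person would: the job done as asked, in the order asked, and still so for the second after the job is handed in, with the robot touching nothing.
It also fails if it takes over 70 s, if anything falls off the work surface, if the arm or the gripper's body presses on something with over 40 N, if the wrist force passes 120 N, or if a joint passes its speed limit or range.

## Working session

There is one attempt and no reset: what is moved stays moved. The work goes in short steps, Python scripts to look and compute and a tool call to move; the robot and the scene stay as the last step left them, time stands still between calls to the robot, and variables do not carry over. Pictures are saved under pics/ and viewed, on a budget of 10 in all, crops included, one or two more only if the job needs it, and the job is handed in when it is done.

Besides the shell and the picture viewer there is one more tool, called after "Emit:" as name([rows], argument=value, ...), one row to a line, values as JSON. drive_tool: Moves the arm, as the interface text tells. Its arguments: {"type":"object","properties":{"plan":{"type":"array","items":{"type":"object","properties":{"dx":{"type":"number"},"dy":{"type":"number"},"dz":{"type":"number"},"roll":{"type":"number"},"hand":{"type":"number"}}}},"force":{"type":"number"}},"required":["plan"]}

```bash
mkdir -p pics; ls
cat > h.py <<'E'
import numpy as np, cv2
from workcell import bot
def snap(name,fn=None):
    c=bot.camera(name); np.savez(f'/tmp/{name}.npz',**c)
    if fn: cv2.imwrite('pics/'+fn,c['frame'][:,:,::-1])
    return c
def cloud(c):
    K=c['mtx'];h,w=c['z_map'].shape
    u,v=np.meshgrid(np.arange(w),np.arange(h))
    d=np.array([c['k1'],0,0,0,0],float).ravel()
    p=cv2.undistortPoints(np.stack([u,v],-1).reshape(-1,1,2).astype(float),K,d).reshape(h,w,2)
    z=c['z_map'][...,None]
    X=np.concatenate([p*z,z],-1)
    W=(X-c['t'])@c['R']
    W[c['z_map']==0]=np.nan
    return W
def load(name): return dict(np.load(f'/tmp/{name}.npz'))
def ray(c,u,v,z):
    p=cv2.undistortPoints(np.array([[[u,v]]],float),c['mtx'],np.array([float(c['k1']),0,0,0,0])).ravel()
    d=c['R'].T@np.array([p[0],p[1],1]); o=-c['R'].T@c['t']
    return o+d*(z-o[2])/d[2]
E
python3 - <<'E'
from h import *
for n in ['scene','side','wrist']:
    c=snap(n,n+'0.png'); print(n,-c['R'].T@c['t'],c['R'][2],c['k1'],c['mtx'][0])
print(bot.get_obs(),bot.tips_ahead)
E
```

```text
pics
scene [-0.08611653 -0.30824556  0.54865555] [ 0.68539368  0.43659952 -0.58276613] -0.11388232037671514 [480.96077207   0.         321.35454198]
side [0.06491112 0.69509709 0.45309567] [ 0.51634735 -0.72276642 -0.45934095] -0.06320914645846865 [494.85089312   0.         319.14052336]
wrist [0.14234555 0.53546697 0.3734745 ] [ 0.23736041 -0.09795955 -0.96646985] 0.012369866685151581 [357.3440235    0.         320.94842087]
{'time': 0.15, 'q': array([ 6.82977629e+01,  5.00408568e+00,  1.00451169e+01,  9.51000517e+01,
       -1.56804875e-03,  9.00018073e+01]), 'qd': array([-0.0839419 , -0.0544764 ,  0.17182962,  0.02920405, -0.0039239 ,
       -0.04641008]), 'joint_efforts': array([ 2.70964605e-06, -5.20761645e+01,  4.65042973e+01,  1.39434967e-02,
        5.03082197e-05, -6.28080798e-06]), 'ee_pos': array([0.20338409, 0.51101532, 0.40414578]), 'tcp_rot': array([-1.79940980e+02,  1.56990960e-03,  1.58295957e+02]), 'wrist_force': array([-0.54378708,  0.1802221 , -0.38634076]), 'torque': array([-0.01568934, -0.08270877,  0.02964416]), 'opening': 0.08542893700274641} 0.1734
```

View pics/scene0.png

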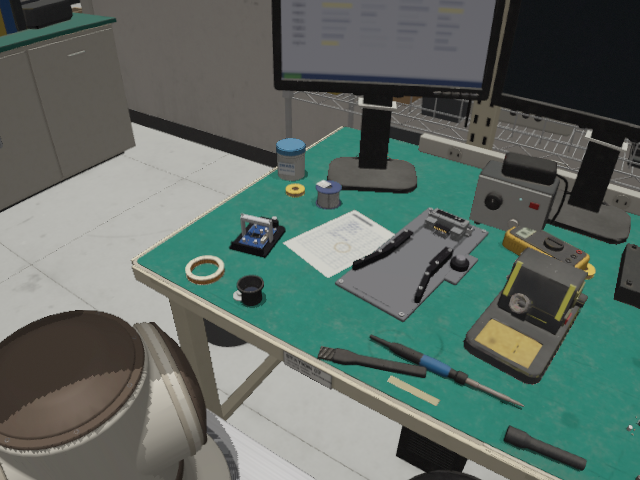

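View pics/side0.png

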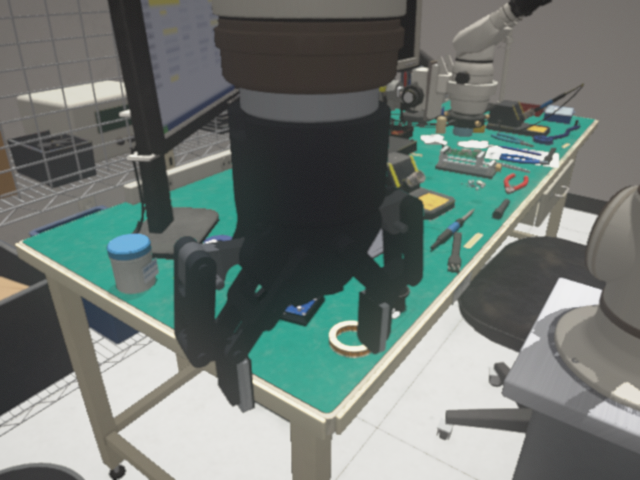

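The scene view shows the carrier at about (258,235), the dock around (415,260), its start button at (460,262), the tape at (205,270), the wick reel at (295,188) and the spool at (328,193). In the side view the gripper hides the work.

Run:
```python
from h import *
c=load('scene'); W=cloud(c)
f=c['frame'][:,:,::-1]
a=cv2.resize(f[195:315,330:490],(800,600),interpolation=cv2.INTER_CUBIC)
cv2.imwrite('pics/dock.png',a)
b=cv2.resize(f[205:260,220:293],None,fx=10,fy=10,interpolation=cv2.INTER_CUBIC)
cv2.imwrite('pics/carr.png',b)
for n,(u,v) in dict(carr=(258,235),dock=(395,275),btn=(460,262),tape=(193,276),wick=(288,190),spool=(328,187)).items(): print(n,W[v,u].round(3))
# heights in dock region
```

```text
carr [0.48  0.196 0.012]
dock [ 0.525 -0.073  0.007]
btn [ 0.603 -0.161  0.023]
tape [0.321 0.21  0.014]
wick [0.653 0.252 0.01 ]
spool [0.676 0.162 0.036]
```

View pics/dock.png

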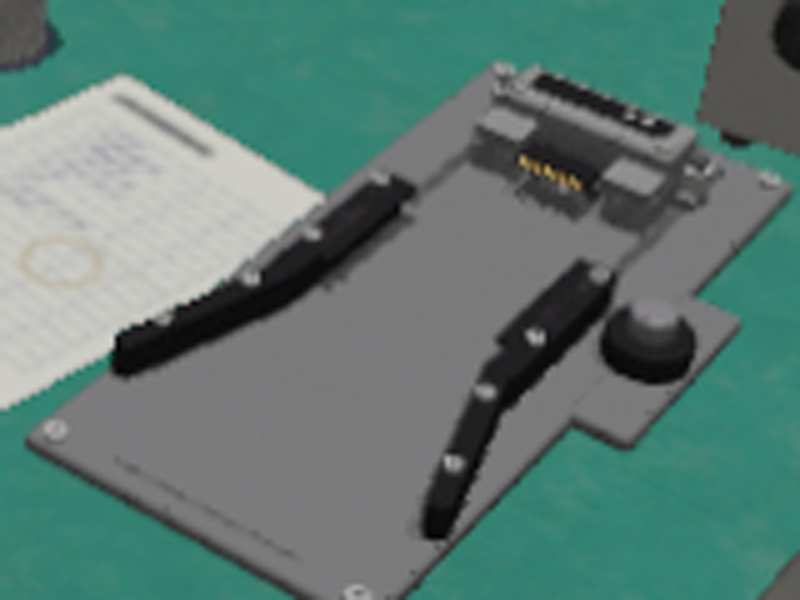

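View pics/carr.png

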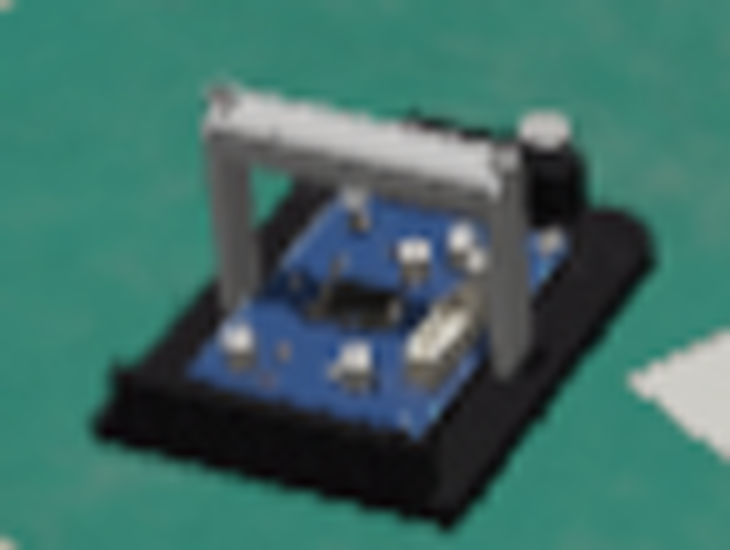

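Run:
```python
from h import *
c=load('scene')
P=lambda x,y,z:ray(c,330+x/5-.4,195+y/5-.4,z)
for n,a in dict(LF=(30,440,.008),BL=(495,65,.008),BR=(792,187,.008),glf=(115,338,.024),gl_knee=(315,232,.024),gle=(413,182,.024),grf=(437,495,.024),gre=(590,262,.024),btn=(655,312,.030)).items(): print(n,P(*a).round(4))
lf=P(30,440,.008);bl=P(495,65,.008);br=P(792,187,.008)
print(np.linalg.norm(bl-lf),np.linalg.norm(br-bl)); d=bl-lf; e=br-bl
print('yaw',np.degrees(np.arctan2(d[1],d[0])),np.degrees(np.arctan2(e[1],e[0]))+90)
```

```text
LF [0.4493 0.0026 0.008 ]
BL [ 0.7647 -0.0357  0.008 ]
BR [ 0.7477 -0.1712  0.008 ]
glf [ 0.4958 -0.003   0.024 ]
gl_knee [ 0.5918 -0.0334  0.024 ]
gle [ 0.6423 -0.0504  0.024 ]
grf [ 0.4836 -0.1306  0.024 ]
gre [ 0.632  -0.1264  0.024 ]
btn [ 0.6087 -0.1588  0.03  ]
0.3176714969449959 0.13660265577983902
yaw -6.920418898643626 -7.141229039652018
```

Emit:
drive_tool([
  {"dx":-0.0345,"dy":-0.0198},
  {"dx":-0.069,"dy":-0.0395},
  {"dx":-0.1035,"dy":-0.0593},
  {"dx":-0.138,"dy":-0.079},
  {"dx":-0.1725,"dy":-0.0988},
  {"dx":-0.207,"dy":-0.1185},
  {"dx":-0.2415,"dy":-0.1383},
  {"dx":-0.276,"dy":-0.158},
  {"dx":-0.31,"dy":-0.178},
  {"dx":-0.345,"dy":-0.1975},
  {"dx":-0.345,"dy":-0.1975},
  {"dx":-0.345,"dy":-0.1975},
])

```text
invalid input at $.plan[0]: expected keys dx, dy, dz, roll, hand
```

Emit:
drive_tool([
  {"dx":-0.0345,"dy":-0.0198,"dz":0,"roll":0,"hand":0.085},
  {"dx":-0.069,"dy":-0.0395,"dz":0,"roll":0,"hand":0.085},
  {"dx":-0.1035,"dy":-0.0593,"dz":0,"roll":0,"hand":0.085},
  {"dx":-0.138,"dy":-0.079,"dz":0,"roll":0,"hand":0.085},
  {"dx":-0.1725,"dy":-0.0988,"dz":0,"roll":0,"hand":0.085},
  {"dx":-0.207,"dy":-0.1185,"dz":0,"roll":0,"hand":0.085},
  {"dx":-0.2415,"dy":-0.1383,"dz":0,"roll":0,"hand":0.085},
  {"dx":-0.276,"dy":-0.158,"dz":0,"roll":0,"hand":0.085},
  {"dx":-0.31,"dy":-0.178,"dz":0,"roll":0,"hand":0.085},
  {"dx":-0.345,"dy":-0.1975,"dz":0,"roll":0,"hand":0.085},
  {"dx":-0.345,"dy":-0.1975,"dz":0,"roll":0,"hand":0.085},
  {"dx":-0.345,"dy":-0.1975,"dz":0,"roll":0,"hand":0.085},
])

```text
time: 1.15
ee_pos: [0.4519, 0.1983, 0.4042]
tcp_rot: [-180.0, -0.0, 158.1]
wrist_force: [-0.0, 0.6, -0.4]
opening: 0.0852
```

Run:
```python
from h import *
c=snap('wrist','w1.png'); print(bot.get_obs()['ee_pos'],bot.get_obs()['tcp_rot'])
```

```text
[0.4511742  0.1993528  0.40437461] [-1.79979189e+02 -4.22312859e-02  1.58174131e+02]
```

View pics/w1.png

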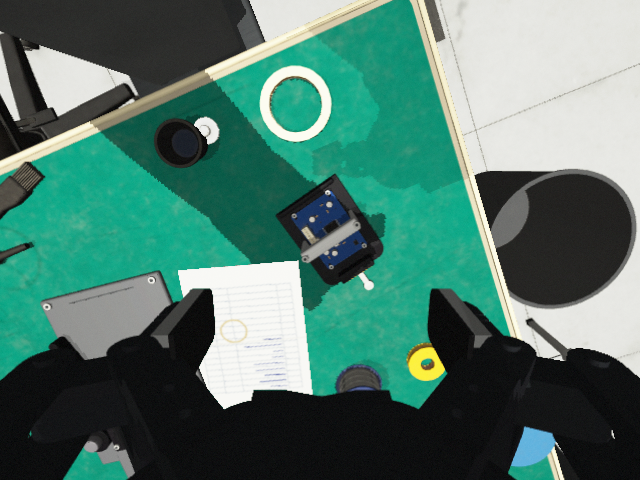

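The wrist view shows the carrier with its rear wall at (277,214)–(336,176), handle bar (305,257)–(358,223) and tongue bead at (369,285), so the tongue points away from the robot. I'll enlarge it for accurate points.

Run:
```python
from h import *
c=load('wrist');f=c['frame'][:,:,::-1]
cv2.imwrite('pics/w1c.png',cv2.resize(f[168:298,265:395],(780,780)[:2] if 0 else (598,598),interpolation=cv2.INTER_CUBIC))
```

```text
(no output)
```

View pics/w1c.png

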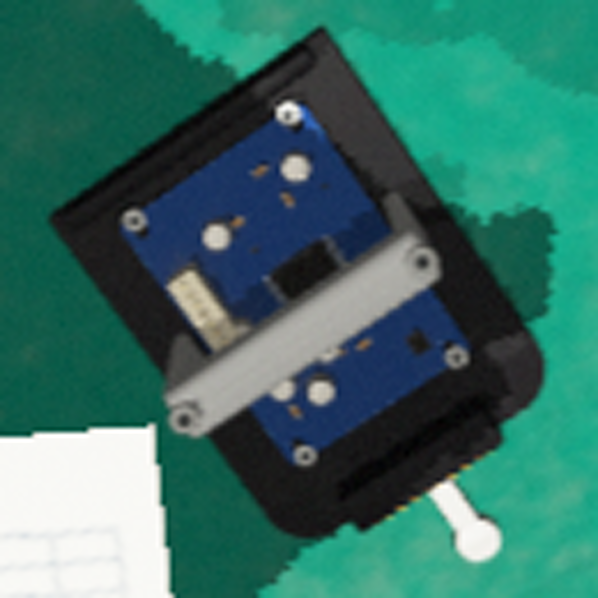

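Run:
```python
from h import *
c=load('wrist')
P=lambda x,y,z:ray(c,265-.5+(x+.5)/4.6,168-.5+(y+.5)/4.6,z)
b=P(478,538,.007);l=P(184,418,.053);r=P(422,260,.053)
h=(l+r)/2
print('bead',b,'l',l,'r',r,'h',h,np.linalg.norm(l-r))
e=l-r
print('yaw bar',np.degrees(np.arctan2(e[1],e[0])),'(y axis or -)')
d=b-h;print('handle->bead',np.linalg.norm(d[:2]),np.degrees(np.arctan2(d[1],d[0])))
r1,r2=P(322,28,.008),P(52,217,.008);print('rear corners',r1,r2,np.linalg.norm(r1-r2)); e=r1-r2
print(np.degrees(np.arctan2(e[1],e[0]))-90)
W=cloud(c)
print('depth handle',W[int(168+340/4.6),int(265+303/4.6)],W[int(168+538/4.6),int(265+478/4.6)])
# dock from wrist
print(c['R'],'obs',bot.get_obs()['q'])
```

```text
bead [0.55188664 0.21353867 0.007     ] l [0.48437995 0.16777205 0.053     ] r [0.4714085  0.22474451 0.053     ] h [0.47789422 0.19625828 0.053     ] 0.058430472032278295
yaw bar -77.17358242278165 (y axis or -)
handle->bead 0.07598347922581965 13.14540179083514
rear corners [0.42545383 0.22289057 0.008     ] [0.44207279 0.15068086 0.008     ] 0.07409744585790766
12.96084785975286
depth handle [0.47738335 0.19632044 0.05295151] [0.55046157 0.21327024 0.0083385 ]
[[ 0.37341702  0.92765935 -0.00280408]
 [ 0.89698611 -0.36029569  0.25613068]
 [ 0.23659172 -0.09815878 -0.9666381 ]] obs [ 2.38348522e+01 -2.77078841e+00  2.17195580e+00  9.49871443e+01
  1.56593664e-02  4.56607076e+01]
```

The crop gives the bead at (478,538) and the handle end screws at (184,418) and (422,260), so carrier yaw is about 13° and the handle is at (0.478, 0.196). Next a wrist view over the dock.

Emit:
drive_tool([
  {"dx":-0.254,"dy":-0.263,"dz":0,"roll":1.314,"hand":0.085},
  {"dx":-0.254,"dy":-0.263,"dz":0,"roll":1.314,"hand":0.085},
  {"dx":-0.254,"dy":-0.263,"dz":0,"roll":1.314,"hand":0.085},
  {"dx":-0.254,"dy":-0.263,"dz":0,"roll":1.314,"hand":0.085},
  {"dx":-0.254,"dy":-0.263,"dz":0,"roll":1.314,"hand":0.085},
  {"dx":-0.254,"dy":-0.263,"dz":0,"roll":1.314,"hand":0.085},
  {"dx":-0.254,"dy":-0.263,"dz":0,"roll":1.314,"hand":0.085},
  {"dx":-0.254,"dy":-0.263,"dz":0,"roll":1.314,"hand":0.085},
  {"dx":-0.254,"dy":-0.263,"dz":0,"roll":1.314,"hand":0.085},
  {"dx":-0.254,"dy":-0.263,"dz":0,"roll":1.314,"hand":0.085},
  {"dx":-0.254,"dy":-0.263,"dz":0,"roll":1.314,"hand":0.085},
  {"dx":-0.254,"dy":-0.263,"dz":0,"roll":1.314,"hand":0.085},
  {"dx":-0.254,"dy":-0.263,"dz":0,"roll":1.314,"hand":0.085},
  {"dx":-0.254,"dy":-0.263,"dz":0,"roll":1.314,"hand":0.085},
])

```text
time: 2.37
ee_pos: [0.5897, -0.137, 0.4048]
tcp_rot: [180.0, -0.0, 83.3]
wrist_force: [-0.5, 0.5, 0.3]
opening: 0.0849
```

Run:
```python
from h import *
c=snap('wrist'); o=bot.get_obs(); print(o['ee_pos'],o['tcp_rot'],o['wrist_force'])
f=c['frame'][:,:,::-1]
cv2.imwrite('pics/w2.png',cv2.resize(f[100:340,150:470],(800,600),interpolation=cv2.INTER_CUBIC))
```

```text
[ 0.5896456  -0.13717439  0.40491006] [ 1.79984787e+02 -8.51475303e-04  8.32185640e+01] [0.09517903 0.86080498 0.9833554 ]
```

View pics/w2.png

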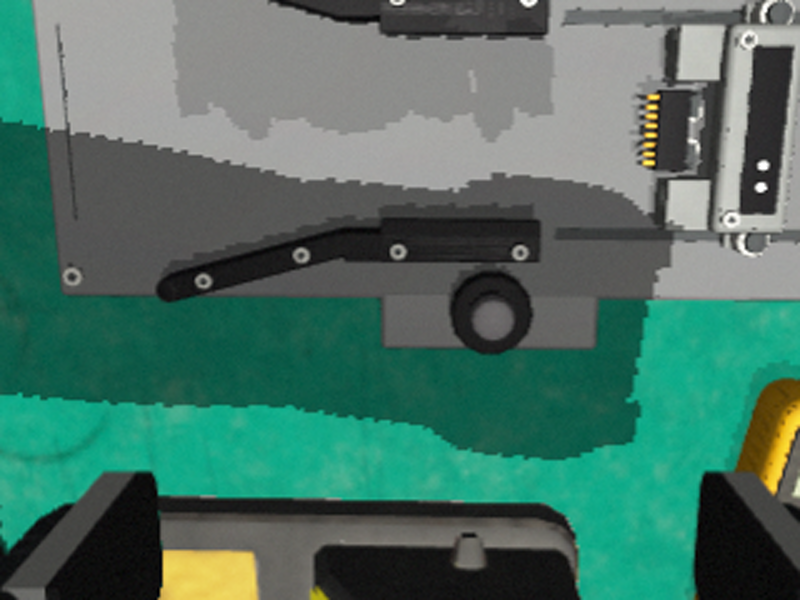

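Run:
```python
from h import *
c=load('wrist'); W=cloud(c)
P=lambda x,y,z:ray(c,150-.5+(x+.5)/2.5,100-.5+(y+.5)/2.5,z)
D=lambda x,y:W[int(100+y/2.5),int(150+x/2.5)]
a=P(62,296,.008);b=P(798,299,.008)
al1,al2=P(382,32,.024),P(547,33,.024); ar1,ar2=P(382,220,.024),P(540,221,.024)
ang=lambda p,q:np.degrees(np.arctan2(*(q-p)[1::-1]))
print('yaw',ang(a,b),ang(al1,al2),ang(ar1,ar2),'lip gap',np.linalg.norm(al1-ar1))
yaw=np.radians(-7.0); ux=np.array([np.cos(yaw),np.sin(yaw)]);uy=np.array([-ux[1],ux[0]])
for yaw in [np.mean([ang(a,b),ang(al1,al2),ang(ar1,ar2)])]:
    y=np.radians(yaw);ux=np.array([np.cos(y),np.sin(y)]);uy=np.array([-ux[1],ux[0]])
    for n,p,d in [('corner',a,(-140,-70)),('al1',al1,(-5,34.5)),('al2',al2,(58,34.5)),('ar1',ar1,(-5,-34.5)),('ar2',ar2,(58,-34.5))]:
        print(n,p.round(4),'-> origin',(p[:2]-(ux*d[0]+uy*d[1])/1000).round(4))
    o=np.mean([p[:2]-(ux*d[0]+uy*d[1])/1000 for p,d in [(a,(-140,-70)),(al1,(-5,34.5)),(al2,(58,34.5)),(ar1,(-5,-34.5)),(ar2,(58,-34.5))]],0)
    print('yaw',yaw,'o',o)
    Q=W[...,:2]-o; X=Q@ux*1000;Y=Q@uy*1000
    for n,(px,py) in dict(lb=(700,55),rb=(690,205),lbf=(680,60),rbf=(672,200),pin=(655,130),conn=(678,130),head=(728,130),btn=(493,320),house=(462,300),plate=(600,150)).items():
        i,j=int(100+py/2.5),int(150+px/2.5); print(n,X[i,j].round(1),Y[i,j].round(1),(1e3*W[i,j,2]).round(1), W[i,j].round(4))
    m=(abs(Y)<47)&(X>50)&(X<150)
    for lo in range(-48,48,8):
        mm=m&(Y>lo)&(Y<lo+8)&(W[...,2]>.014)&(W[...,2]<.05)&(X>62); print(lo,np.nanpercentile(X[mm],[0,1,3,8]).round(1) if mm.any() else None)
```

```text
yaw -6.957365770037691 -7.085937045729038 -7.0940455835673335 lip gap 0.06967989675430082
corner [ 0.4348 -0.1329  0.008 ] -> origin [ 0.5824 -0.0806]
al1 [ 0.5821 -0.0459  0.024 ] -> origin [ 0.5828 -0.0807]
al2 [ 0.6429 -0.0534  0.024 ] -> origin [ 0.5811 -0.0806]
ar1 [ 0.573 -0.115  0.024] -> origin [ 0.5822 -0.0813]
ar2 [ 0.6344 -0.1226  0.024 ] -> origin [ 0.5811 -0.0813]
yaw -7.045782799778021 o [ 0.58191059 -0.08088931]
lb 113.7 26.7 27.6 [ 0.6981 -0.0683  0.0276]
rb 114.2 -28.1 29.3 [ 0.6917 -0.1228  0.0293]
lbf 106.2 24.9 28.6 [ 0.6904 -0.0692  0.0286]
rbf 106.6 -26.4 28.5 [ 0.6844 -0.1201  0.0285]
pin 100.2 -0.4 23.3 [ 0.6813 -0.0936  0.0233]
conn 107.9 -0.3 26.4 [ 0.689  -0.0944  0.0264]
head 123.8 0.1 35.5 [ 0.7048 -0.096   0.0355]
btn 39.5 -74.0 29.1 [ 0.6121 -0.1592  0.0291]
house 26.8 -67.9 20.5 [ 0.6002 -0.1515  0.0205]
plate 82.2 -8.7 9.4 [ 0.6625 -0.0996  0.0094]
-48 [133.6 133.7 134.7 135. ]
-40 [105.2 105.4 105.5 106.4]
-32 [105.  105.2 105.4 106. ]
-24 [105.  105.3 105.5 107.2]
-16 [ 96.2  97.2  99.2 101.5]
-8 [ 96.2  96.8  98.6 100.9]
0 [ 96.4  96.7  98.  100.4]
8 [ 96.3  97.  100.  102.1]
16 [105.1 105.4 105.5 107.6]
24 [105.1 105.2 105.4 105.8]
32 [105.  105.3 105.4 106.5]
40 [134.2 134.4 134.8 135. ]
```

The dock view shows the lip edges, the plate corner and the pins clearly. The dock origin is (0.582, -0.081), yaw -7.05°, the head's front is at dock x ≈ 105 mm, and the button top is near (0.612, -0.159, 0.029). Now over the carrier's handle.

Emit:
drive_tool([
  {"dx":0.318,"dy":-0.15,"dz":0.145,"roll":-0.346,"hand":0.085},
  {"dx":0.318,"dy":-0.15,"dz":0.145,"roll":-0.346,"hand":0.085},
  {"dx":0.318,"dy":-0.15,"dz":0.145,"roll":-0.346,"hand":0.085},
  {"dx":0.318,"dy":-0.15,"dz":0.145,"roll":-0.346,"hand":0.085},
  {"dx":0.318,"dy":-0.15,"dz":0.145,"roll":-0.346,"hand":0.085},
  {"dx":0.318,"dy":-0.15,"dz":0.145,"roll":-0.346,"hand":0.085},
  {"dx":0.318,"dy":-0.15,"dz":0.145,"roll":-0.346,"hand":0.085},
  {"dx":0.318,"dy":-0.15,"dz":0.145,"roll":-0.346,"hand":0.085},
  {"dx":0.318,"dy":-0.15,"dz":0.145,"roll":-0.346,"hand":0.085},
  {"dx":0.318,"dy":-0.15,"dz":0.145,"roll":-0.346,"hand":0.085},
  {"dx":0.318,"dy":-0.15,"dz":0.145,"roll":-0.346,"hand":0.06},
  {"dx":0.318,"dy":-0.15,"dz":0.145,"roll":-0.346,"hand":0.06},
  {"dx":0.318,"dy":-0.15,"dz":0.145,"roll":-0.346,"hand":0.06},
])

```text
time: 3.5
ee_pos: [0.4798, 0.195, 0.2605]
tcp_rot: [179.9, 0.0, 102.8]
wrist_force: [0.2, 0.2, -0.2]
opening: 0.0602
```

Run:
```python
from h import *
c=snap('wrist'); o=bot.get_obs(); print(o['ee_pos'],o['tcp_rot'],o['wrist_force'])
W=cloud(c); m=(W[...,2]>.047)&(W[...,2]<.06)&(abs(W[...,0]-.478)<.04)&(abs(W[...,1]-.196)<.045)
p=W[m][:,:2]; print(len(p),p.mean(0)); (ce,sz,an)=cv2.minAreaRect((p*1000).astype(np.float32)); print(ce,sz,an)
```

```text
[0.47996441 0.19473003 0.26056245] [ 1.79922869e+02 -7.40079848e-04  1.02790130e+02] [-0.49665028  0.25639806  0.00078825]
2577 [0.47738506 0.19798994]
(477.71380615234375, 196.4890594482422) (11.96947193145752, 64.20451354980469) 12.809581756591797
```

Emit:
drive_tool([
  {"dx":0.002,"dy":-0.002,"dz":0.02,"roll":0,"hand":0.06},
  {"dx":0.002,"dy":-0.002,"dz":0.04,"roll":0,"hand":0.06},
  {"dx":0.002,"dy":-0.002,"dz":0.055,"roll":0,"hand":0.06},
  {"dx":0.002,"dy":-0.002,"dz":0.055,"roll":0,"hand":0.06},
  {"dx":0.002,"dy":-0.002,"dz":0.055,"roll":0,"hand":0.03},
  {"dx":0.002,"dy":-0.002,"dz":0.055,"roll":0,"hand":0.005},
  {"dx":0.002,"dy":-0.002,"dz":0.055,"roll":0,"hand":0.005},
  {"dx":0.002,"dy":-0.002,"dz":0.055,"roll":0,"hand":0.005},
  {"dx":0.002,"dy":-0.002,"dz":0.055,"roll":0,"hand":0.005},
  {"dx":0.002,"dy":-0.002,"dz":0.055,"roll":0,"hand":0.005},
  {"dx":0.002,"dy":-0.002,"dz":0.055,"roll":0,"hand":0.005},
  {"dx":0.002,"dy":-0.002,"dz":0.055,"roll":0,"hand":0.005},
], force=60)

```text
time: 4.55
ee_pos: [0.4776, 0.1971, 0.2062]
tcp_rot: [179.9, 0.0, 102.8]
wrist_force: [0.6, -1.6, 6.4]
opening: 0.0107
```

Emit:
drive_tool([
  {"dx":0,"dy":0,"dz":-0.02,"roll":0,"hand":0.005},
  {"dx":0,"dy":0,"dz":-0.04,"roll":0,"hand":0.005},
  {"dx":0,"dy":0,"dz":-0.06,"roll":0,"hand":0.005},
  {"dx":-0.025,"dy":-0.0045,"dz":-0.06,"roll":0.034,"hand":0.005},
  {"dx":-0.055,"dy":-0.01,"dz":-0.06,"roll":0.075,"hand":0.005},
  {"dx":-0.085,"dy":-0.0154,"dz":-0.06,"roll":0.115,"hand":0.005},
  {"dx":-0.115,"dy":-0.021,"dz":-0.06,"roll":0.155,"hand":0.005},
  {"dx":-0.145,"dy":-0.026,"dz":-0.06,"roll":0.195,"hand":0.005},
  {"dx":-0.175,"dy":-0.0317,"dz":-0.06,"roll":0.235,"hand":0.005},
  {"dx":-0.205,"dy":-0.037,"dz":-0.06,"roll":0.275,"hand":0.005},
  {"dx":-0.235,"dy":-0.0425,"dz":-0.06,"roll":0.31,"hand":0.005},
  {"dx":-0.255,"dy":-0.046,"dz":-0.06,"roll":0.335,"hand":0.005},
  {"dx":-0.262,"dy":-0.0475,"dz":-0.06,"roll":0.3465,"hand":0.005},
  {"dx":-0.262,"dy":-0.0475,"dz":-0.06,"roll":0.3465,"hand":0.005},
  {"dx":-0.262,"dy":-0.0475,"dz":-0.06,"roll":0.3465,"hand":0.005},
])

```text
time: 5.8
ee_pos: [0.4888, -0.0688, 0.2644]
tcp_rot: [-180.0, -0.0, 83.0]
wrist_force: [-0.4, 0.9, -4.2]
opening: 0.0102
```

Run:
```python
from h import *
o=bot.get_obs(); print(o['ee_pos'],o['tcp_rot'],o['wrist_force'],o['opening'])
c=snap('scene','s1.png')
f=c['frame'][:,:,::-1]
cv2.imwrite('pics/s1.png',cv2.resize(f[165:325,290:500],None,fx=3.6,fy=3.6,interpolation=cv2.INTER_CUBIC))
```

```text
[ 0.48880018 -0.06880477  0.26441879] [-1.79954399e+02 -2.51862686e-02  8.29717273e+01] [-0.37717799  0.85764083 -4.18740349] 0.010190153540599442
```

View pics/s1.png

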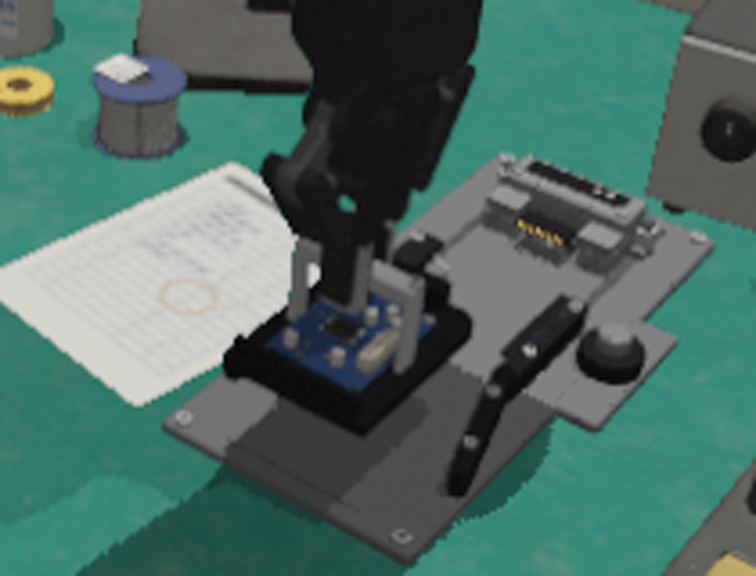

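The carrier is held level above the dock's front end, tongue toward the head at (540,230). Now lowering it.

Emit:
drive_tool([
  {"dx":0,"dy":0,"dz":0.015,"roll":0,"hand":0.005},
  {"dx":0,"dy":0,"dz":0.03,"roll":0,"hand":0.005},
  {"dx":0,"dy":0,"dz":0.04,"roll":0,"hand":0.005},
  {"dx":0,"dy":0,"dz":0.045,"roll":0,"hand":0.005},
  {"dx":0,"dy":0,"dz":0.047,"roll":0,"hand":0.005},
  {"dx":0,"dy":0,"dz":0.048,"roll":0,"hand":0.005},
  {"dx":0,"dy":0,"dz":0.049,"roll":0,"hand":0.005},
  {"dx":0,"dy":0,"dz":0.049,"roll":0,"hand":0.005},
])

```text
time: 6.52
ee_pos: [0.4891, -0.0689, 0.2162]
tcp_rot: [180.0, -0.0, 83.0]
wrist_force: [-0.5, -0.0, -3.8]
opening: 0.0105
```

Emit:
drive_tool([
  {"dx":0,"dy":0,"dz":0.001,"roll":0,"hand":0.005},
  {"dx":0,"dy":0,"dz":0.0015,"roll":0,"hand":0.005},
  {"dx":0,"dy":0,"dz":0.002,"roll":0,"hand":0.005},
  {"dx":0,"dy":0,"dz":0.002,"roll":0,"hand":0.005},
  {"dx":0,"dy":0,"dz":0.002,"roll":0,"hand":0.005},
])

```text
time: 6.93
ee_pos: [0.489, -0.069, 0.2142]
tcp_rot: [180.0, 0.0, 83.0]
wrist_force: [-2.7, 0.8, 0.9]
opening: 0.0106
```

Emit:
drive_tool([
  {"dx":0,"dy":0,"dz":0,"roll":0,"hand":0.02},
  {"dx":0,"dy":0,"dz":0,"roll":0,"hand":0.035},
  {"dx":0,"dy":0,"dz":0,"roll":0,"hand":0.035},
  {"dx":0,"dy":0,"dz":0,"roll":0,"hand":0.035},
  {"dx":0,"dy":0,"dz":-0.02,"roll":0,"hand":0.035},
  {"dx":0,"dy":0,"dz":-0.05,"roll":0,"hand":0.035},
  {"dx":0,"dy":0,"dz":-0.08,"roll":0,"hand":0.035},
  {"dx":0,"dy":0,"dz":-0.11,"roll":0,"hand":0.035},
  {"dx":0,"dy":-0.03,"dz":-0.11,"roll":0,"hand":0.0},
  {"dx":0,"dy":-0.07,"dz":-0.11,"roll":0,"hand":0.0},
  {"dx":0,"dy":-0.09,"dz":-0.11,"roll":0,"hand":0.0},
  {"dx":0,"dy":-0.09,"dz":-0.11,"roll":0,"hand":0.0},
  {"dx":0,"dy":-0.09,"dz":-0.11,"roll":0,"hand":0.0},
])

```text
time: 8.02
ee_pos: [0.3992, -0.0579, 0.3243]
tcp_rot: [179.9, 0.0, 83.0]
wrist_force: [-0.2, 0.4, 0.6]
opening: -0.0002
```

```bash
cat >> h.py <<'E'
O=np.array([.5819,-.0809]);_y=np.radians(-7.05);UX=np.array([np.cos(_y),np.sin(_y)]);UY=np.array([-UX[1],UX[0]])
def dock(p): q=np.asarray(p)[...,:2]-O; return np.stack([q@UX,q@UY],-1)*1000
E
python3 - <<'E'
from h import *
c=snap('wrist','w3.png'); o=bot.get_obs(); print(o['ee_pos'],dock(o['ee_pos']),o['tcp_rot'],o['wrist_force'],o['opening'])
W=cloud(c); m=(W[...,2]>.055)&(W[...,2]<.068)&(abs(W[...,0]-.489)<.04)&(abs(W[...,1]+.069)<.045)
p=W[m]; print(len(p),p.mean(0)); (ce,sz,an)=cv2.minAreaRect((p[:,:2]*1000).astype(np.float32)); print(dock(np.array(ce)/1000),sz,an,np.percentile(p[:,2],[5,50,95]))
E
```

```text
[ 0.39987921 -0.05800514  0.3240843 ] [-183.45462282    0.38136044] [1.79901991e+02 1.99760042e-03 8.29800978e+01] [ 0.04157434 -0.13082302  0.35954546] 0.0001294866687830943
1756 [ 0.48691723 -0.06851429  0.06076596]
[-94.86013055  -0.57625136] (63.59967803955078, 12.503986358642578) 83.01275634765625 [0.05696368 0.0609989  0.06336141]
```

View pics/w3.png

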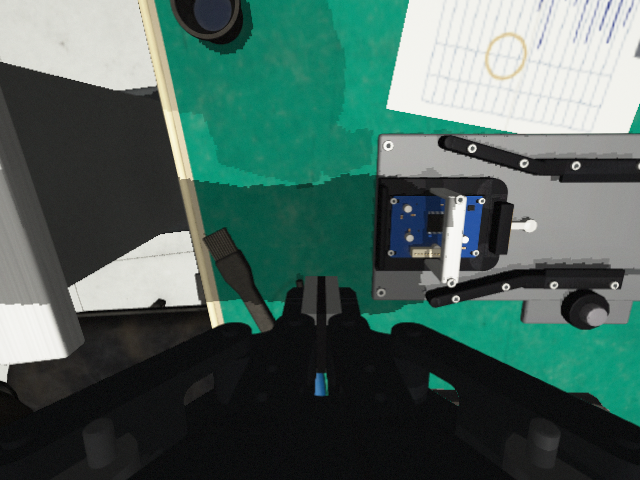

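The wrist view shows the carrier lying straight between the flares (bead at (530,226), handle bar (453,238)), resting flat. The brush's end at (215,240) lies near where the fingers come down, so I'll check that clearance.

Run:
```python
from h import *
c=load('wrist');W=cloud(c)
for u,v in [(228,228),(205,240),(245,265),(265,310),(270,328)]: print(ray(c,u,v,.008).round(3),W[v,u].round(3),dock(ray(c,u,v,.008)).round(0))
```

```text
[ 0.322 -0.053  0.008] [ 0.321 -0.055  0.003] [-261.   -5.]
[ 0.302 -0.061  0.008] [ 0.302 -0.061  0.008] [-281.  -15.]
[ 0.331 -0.087  0.008] [ 0.331 -0.087  0.009] [-249.  -37.]
[ 0.341 -0.13   0.008] [ 0.341 -0.13   0.009] [-233.  -78.]
[ 0.342 -0.148  0.008] [ 0.343 -0.147  0.01 ] [-230.  -96.]
```

Emit:
drive_tool([
  {"dx":-0.001,"dy":0.01,"dz":0.03,"roll":0,"hand":0},
  {"dx":-0.001,"dy":0.01,"dz":0.06,"roll":0,"hand":0},
  {"dx":-0.001,"dy":0.01,"dz":0.09,"roll":0,"hand":0},
  {"dx":-0.001,"dy":0.01,"dz":0.12,"roll":0,"hand":0},
  {"dx":-0.001,"dy":0.01,"dz":0.135,"roll":0,"hand":0},
  {"dx":-0.001,"dy":0.01,"dz":0.139,"roll":0,"hand":0},
  {"dx":-0.001,"dy":0.01,"dz":0.139,"roll":0,"hand":0},
  {"dx":-0.001,"dy":0.01,"dz":0.139,"roll":0,"hand":0},
])

```text
time: 8.73
ee_pos: [0.4102, -0.0603, 0.1855]
tcp_rot: [180.0, -0.0, 83.0]
wrist_force: [-0.4, 0.3, 1.0]
opening: -0.0004
```

Emit:
drive_tool([
  {"dx":0,"dy":0.004,"dz":0,"roll":0,"hand":0},
  {"dx":0,"dy":0.008,"dz":0,"roll":0,"hand":0},
  {"dx":0,"dy":0.012,"dz":0,"roll":0,"hand":0},
  {"dx":0,"dy":0.015,"dz":0,"roll":0,"hand":0},
  {"dx":0,"dy":0.0175,"dz":0,"roll":0,"hand":0},
  {"dx":0,"dy":0.02,"dz":0,"roll":0,"hand":0},
  {"dx":0,"dy":0.0225,"dz":0,"roll":0,"hand":0},
  {"dx":0,"dy":0.025,"dz":0,"roll":0,"hand":0},
  {"dx":0,"dy":0.0275,"dz":0,"roll":0,"hand":0},
])

```text
time: 9.48
ee_pos: [0.4366, -0.0635, 0.1847]
tcp_rot: [-179.9, -0.0, 83.0]
wrist_force: [-3.7, 1.2, 3.8]
opening: -0.0
```

Emit:
drive_tool([
  {"dx":0,"dy":0.003,"dz":-0.0015,"roll":0,"hand":0},
  {"dx":0,"dy":0.006,"dz":-0.0015,"roll":0,"hand":0},
  {"dx":0,"dy":0.009,"dz":-0.0015,"roll":0,"hand":0},
  {"dx":0,"dy":0.012,"dz":-0.0015,"roll":0,"hand":0},
  {"dx":0,"dy":0.015,"dz":-0.0015,"roll":0,"hand":0},
  {"dx":0,"dy":0.018,"dz":-0.0015,"roll":0,"hand":0},
])

```text
time: 9.98
ee_pos: [0.4549, -0.0658, 0.1861]
tcp_rot: [-180.0, -0.0, 83.0]
wrist_force: [-2.4, 0.2, -0.3]
opening: -0.0004
```

```bash
cat > where.py <<'E'
from h import *
o=bot.get_obs(); d=dock(o['ee_pos']); f=o['wrist_force']; print('tcp',d.round(2),'z',o['ee_pos'][2].round(4),'f',f.round(1),'push',-(f[:2]@UX).round(1))
c=snap('wrist'); W=cloud(c); D=dock(W)
m=(W[...,2]>.055)&(W[...,2]<.068)&(D[...,0]>d[0]+30)&(D[...,0]<d[0]+90)&(abs(D[...,1])<45)
p=D[m].astype(np.float32); ce,sz,an=cv2.minAreaRect(p); print('handle',np.round(ce,1),np.round(sz,1),an,'z',np.percentile(W[m][:,2],[10,50,90]).round(4),'origin x',round(ce[0]+5,1))
E
python3 where.py
```

```text
tcp [-127.94   -0.58] z 0.1861 f [-2.4  0.2 -0.3] push 2.4
handle [-81.1  11.3] [34. 41.] 0.632093071937561 z [0.0577 0.0611 0.0635] origin x -76.1
```

```bash
python3 - <<'E'
import re
s=open('where.py').read().replace("&(abs(D[...,1])<45)","&(abs(D[...,1])<45)&(c['frame'].min(-1)>75)")
open('where.py','w').write(s)
E
python3 where.py
python3 - <<'E'
from h import *
c=load('wrist'); cv2.imwrite('pics/w4.png',c['frame'][:,:,::-1])
E
```

```text
tcp [-127.49   -0.58] z 0.1862 f [-1.3 -0.2  0.1] push 1.2
handle [-69.7  13.4] [36.6 12.7] 89.4017562866211 z [0.0603 0.0612 0.0623] origin x -64.7
```

View pics/w4.png

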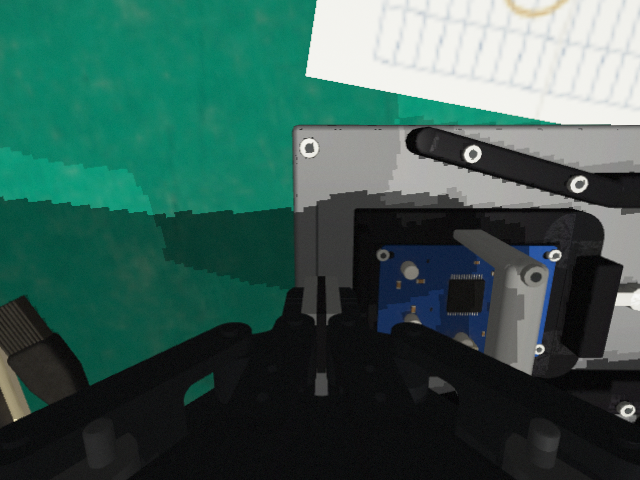

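Carrier is straight and sliding (bar end at (535,275), finger tips on the rear wall at (330,300)). Pushing on gently.

Emit:
drive_tool([
  {"dx":0,"dy":0.002,"dz":0,"roll":0,"hand":0},
  {"dx":0,"dy":0.005,"dz":0,"roll":0,"hand":0},
  {"dx":0,"dy":0.008,"dz":0,"roll":0,"hand":0},
  {"dx":0,"dy":0.011,"dz":0,"roll":0,"hand":0},
  {"dx":0,"dy":0.014,"dz":0,"roll":0,"hand":0},
  {"dx":0,"dy":0.017,"dz":0,"roll":0,"hand":0},
  {"dx":0,"dy":0.02,"dz":0,"roll":0,"hand":0},
  {"dx":0,"dy":0.023,"dz":0,"roll":0,"hand":0},
])

```text
time: 10.75
ee_pos: [0.4777, -0.0686, 0.1862]
tcp_rot: [-180.0, 0.0, 83.0]
wrist_force: [-4.8, 1.0, 2.7]
opening: 0.0001
```

Emit:
drive_tool([
  {"dx":0,"dy":0.003,"dz":0,"roll":0,"hand":0},
  {"dx":0,"dy":0.006,"dz":0,"roll":0,"hand":0},
  {"dx":0,"dy":0.009,"dz":0,"roll":0,"hand":0},
  {"dx":0,"dy":0.012,"dz":0,"roll":0,"hand":0},
  {"dx":0,"dy":0.015,"dz":0,"roll":0,"hand":0},
  {"dx":0,"dy":0.018,"dz":0,"roll":0,"hand":0},
  {"dx":0,"dy":0.021,"dz":0,"roll":0,"hand":0},
  {"dx":0,"dy":0.024,"dz":0,"roll":0,"hand":0},
])

```text
time: 11.42
ee_pos: [0.5015, -0.0715, 0.1862]
tcp_rot: [-180.0, -0.0, 83.0]
wrist_force: [-3.9, 1.2, 3.3]
opening: 0.0
```

Emit:
drive_tool([
  {"dx":0,"dy":0.003,"dz":0,"roll":0,"hand":0},
  {"dx":0,"dy":0.006,"dz":0,"roll":0,"hand":0},
  {"dx":0,"dy":0.009,"dz":0,"roll":0,"hand":0},
  {"dx":0,"dy":0.012,"dz":0,"roll":0,"hand":0},
  {"dx":0,"dy":0.015,"dz":0,"roll":0,"hand":0},
  {"dx":0,"dy":0.018,"dz":0,"roll":0,"hand":0},
  {"dx":0,"dy":0.021,"dz":0,"roll":0,"hand":0},
  {"dx":0,"dy":0.024,"dz":0,"roll":0,"hand":0},
  {"dx":0,"dy":0.027,"dz":0,"roll":0,"hand":0},
  {"dx":0,"dy":0.03,"dz":0,"roll":0,"hand":0},
  {"dx":0,"dy":0.033,"dz":0,"roll":0,"hand":0},
  {"dx":0,"dy":0.036,"dz":0,"roll":0,"hand":0},
])

```text
time: 12.42
ee_pos: [0.5372, -0.0759, 0.1862]
tcp_rot: [-180.0, 0.0, 83.0]
wrist_force: [-4.3, -0.0, 4.0]
opening: -0.0
```

```bash
python3 where.py
```

```text
tcp [-44.93  -0.54] z 0.1862 f [-4.3 -0.   4. ] push 4.3
handle [12.8 13.8] [12.9 36.3] 1.8138660192489624 z [0.0603 0.0612 0.0622] origin x 17.8
```

Emit:
drive_tool([
  {"dx":0,"dy":0.002,"dz":0,"roll":0,"hand":0},
  {"dx":0,"dy":0.004,"dz":0,"roll":0,"hand":0},
  {"dx":0,"dy":0.006,"dz":0,"roll":0,"hand":0},
  {"dx":0,"dy":0.008,"dz":0,"roll":0,"hand":0},
  {"dx":0,"dy":0.01,"dz":0,"roll":0,"hand":0},
  {"dx":0,"dy":0.012,"dz":0,"roll":0,"hand":0},
  {"dx":0,"dy":0.014,"dz":0,"roll":0,"hand":0},
])

```text
time: 13.05
ee_pos: [0.551, -0.0776, 0.1861]
tcp_rot: [-180.0, 0.0, 83.0]
wrist_force: [-3.2, 0.2, 1.9]
opening: -0.0003
```

Emit:
drive_tool([
  {"dx":0,"dy":0.001,"dz":0,"roll":0,"hand":0},
  {"dx":0,"dy":0.002,"dz":0,"roll":0,"hand":0},
  {"dx":0,"dy":0.003,"dz":0,"roll":0,"hand":0},
  {"dx":0,"dy":0.004,"dz":0,"roll":0,"hand":0},
  {"dx":0,"dy":0.005,"dz":0,"roll":0,"hand":0},
])

```text
time: 13.47
ee_pos: [0.5559, -0.0782, 0.1861]
tcp_rot: [-180.0, 0.0, 83.0]
wrist_force: [-3.3, 1.4, 0.4]
opening: 0.0001
```

TCP at dock x ≈ -26. From here the roller should come soon.

Emit:
drive_tool([
  {"dx":0,"dy":0.001,"dz":0,"roll":0,"hand":0},
  {"dx":0,"dy":0.002,"dz":0,"roll":0,"hand":0},
])

```text
time: 13.63
ee_pos: [0.5573, -0.0784, 0.186]
tcp_rot: [-179.9, 0.0, 83.0]
wrist_force: [-11.4, 1.2, 6.7]
opening: 0.0003
```

Emit:
drive_tool([
  {"dx":0,"dy":0.001,"dz":0,"roll":0,"hand":0},
])

```text
time: 13.72
ee_pos: [0.5578, -0.0785, 0.1861]
tcp_rot: [-179.8, 0.0, 83.0]
wrist_force: [-14.4, 2.3, 8.0]
opening: -0.0002
```

Emit:
drive_tool([
  {"dx":0,"dy":0.001,"dz":0,"roll":0,"hand":0},
])

```text
time: 13.8
ee_pos: [0.5586, -0.0786, 0.186]
tcp_rot: [-179.8, -0.0, 83.0]
wrist_force: [-14.4, 1.9, 7.3]
opening: 0.0001
```

Emit:
drive_tool([
  {"dx":0,"dy":0.001,"dz":0,"roll":0,"hand":0},
])

```text
time: 13.88
ee_pos: [0.5596, -0.0786, 0.186]
tcp_rot: [-179.8, -0.0, 83.0]
wrist_force: [-13.5, 1.8, 7.8]
opening: 0.0001
```

Emit:
drive_tool([
  {"dx":0,"dy":0.001,"dz":0,"roll":0,"hand":0},
])

```text
time: 13.97
ee_pos: [0.5607, -0.0788, 0.1861]
tcp_rot: [-179.8, -0.0, 83.0]
wrist_force: [-12.0, 1.5, 6.9]
opening: -0.0003
```

Emit:
drive_tool([
  {"dx":0,"dy":0.001,"dz":0,"roll":0,"hand":0},
])

```text
time: 14.05
ee_pos: [0.562, -0.079, 0.1861]
tcp_rot: [-179.9, -0.0, 83.0]
wrist_force: [-8.0, 0.9, 4.7]
opening: -0.0003
```

Emit:
drive_tool([
  {"dx":0,"dy":0.001,"dz":0,"roll":0,"hand":0},
])

```text
time: 14.13
ee_pos: [0.5633, -0.0791, 0.1861]
tcp_rot: [-179.9, -0.0, 83.0]
wrist_force: [-4.6, -0.1, 1.8]
opening: -0.0
```

Emit:
drive_tool([
  {"dx":0,"dy":0.001,"dz":0,"roll":0,"hand":0},
])

```text
time: 14.22
ee_pos: [0.5648, -0.0793, 0.1862]
tcp_rot: [-180.0, -0.0, 83.0]
wrist_force: [-0.8, 0.6, 0.0]
opening: 0.0
```

```bash
python3 where.py
```

```text
tcp [-17.2  -0.5] z 0.1862 f [-0.8  0.6  0. ] push 0.9
handle [40.3 14. ] [36.5 13. ] 89.62293243408203 z [0.0603 0.0612 0.0622] origin x 45.3
```

Emit:
drive_tool([
  {"dx":0,"dy":0.001,"dz":0,"roll":0,"hand":0},
  {"dx":0,"dy":0.001,"dz":0,"roll":0,"hand":0},
])

```text
time: 14.43
ee_pos: [0.5662, -0.0795, 0.1863]
tcp_rot: [179.9, -0.0, 83.0]
wrist_force: [0.3, 0.9, 0.4]
opening: 0.0001
```

```bash
python3 where.py
```

```text
tcp [-15.76  -0.52] z 0.1863 f [0.3 0.9 0.4] push -0.2
handle [42.  13.6] [37.1 12.8] 89.94990539550781 z [0.0603 0.0612 0.0622] origin x 47.0
```

Emit:
drive_tool([
  {"dx":0,"dy":0.001,"dz":0,"roll":0,"hand":0},
  {"dx":0,"dy":0.001,"dz":0,"roll":0,"hand":0},
])

```text
time: 14.65
ee_pos: [0.567, -0.0796, 0.1863]
tcp_rot: [180.0, -0.0, 83.0]
wrist_force: [0.1, 0.0, 0.2]
opening: -0.0003
```

```bash
python3 where.py
```

```text
tcp [-14.98  -0.52] z 0.1863 f [0.1 0.  0.2] push -0.1
handle [42.9 13.6] [37.4 12.6] 89.90872192382812 z [0.0603 0.0612 0.0622] origin x 47.9
```

Emit:
drive_tool([
  {"dx":0,"dy":0.001,"dz":0,"roll":0,"hand":0},
  {"dx":0,"dy":0.001,"dz":0,"roll":0,"hand":0},
])

```text
time: 14.87
ee_pos: [0.5679, -0.0797, 0.1862]
tcp_rot: [180.0, 0.0, 83.0]
wrist_force: [-0.4, 1.2, -0.2]
opening: -0.0002
```

```bash
python3 where.py
```

```text
tcp [-14.08  -0.55] z 0.1862 f [-0.4  1.2 -0.2] push 0.5
handle [43.7 13.7] [12.7 37.1] 0.3700706958770752 z [0.0603 0.0612 0.0622] origin x 48.7
```

Emit:
drive_tool([
  {"dx":0,"dy":0.0007,"dz":0,"roll":0,"hand":0},
  {"dx":0,"dy":0.0007,"dz":0,"roll":0,"hand":0},
])

```text
time: 15.08
ee_pos: [0.5684, -0.0798, 0.1862]
tcp_rot: [-180.0, -0.0, 83.0]
wrist_force: [-0.3, -1.0, 0.8]
opening: 0.0001
```

```bash
python3 where.py
```

```text
tcp [-13.5   -0.52] z 0.1862 f [-0.3 -1.   0.8] push 0.2
handle [44.1 13.9] [37.  12.6] 89.34307861328125 z [0.0603 0.0612 0.0622] origin x 49.1
```

The push peaked at about 14 N, fell to nothing, and the carrier is about where home is expected. I'll back off and see whether it stays.

Emit:
drive_tool([
  {"dx":0,"dy":-0.003,"dz":0,"roll":0,"hand":0},
  {"dx":0,"dy":-0.01,"dz":0,"roll":0,"hand":0},
  {"dx":0,"dy":-0.01,"dz":0,"roll":0,"hand":0},
  {"dx":0,"dy":-0.01,"dz":0,"roll":0,"hand":0},
])

```text
time: 15.47
ee_pos: [0.5581, -0.0785, 0.1863]
tcp_rot: [180.0, 0.0, 83.0]
wrist_force: [-0.0, 0.1, 0.9]
opening: -0.0001
```

```bash
python3 where.py
```

```text
tcp [-23.96  -0.54] z 0.1863 f [-0.   0.1  0.9] push 0.0
handle [37.2 16.5] [36.2 46.6] 62.15401840209961 z [0.0601 0.0611 0.0621] origin x 42.2
```

Run:
```python
from h import *
c=load('wrist'); W=cloud(c); D=dock(W)
m=(W[...,2]>.059)&(W[...,2]<.064)&(D[...,0]>34)&(D[...,0]<56)&(abs(D[...,1])<45)&(c['frame'].min(-1)>75)
for lo in range(-40,40,8):
    p=D[m&(D[...,1]>lo)&(D[...,1]<lo+8)]
    if len(p)>10: print(lo,np.percentile(p[:,0],[1,50,99]).round(1),len(p))
```

```text
-16 [46.9 48.5 49.9] 20
-8 [38.5 44.5 49.7] 717
0 [38.4 43.2 49.6] 941
8 [38.3 43.4 49.6] 997
16 [38.3 43.2 49.5] 1065
24 [38.  41.7 49.5] 748
```

Bar centre still at dock x ≈ 44.0 (origin 49.0), so it has stayed with nothing touching it. A light touch at the same spot will show whether it's at the end of the draw-in zone (force starting to rise on the contacts).

Emit:
drive_tool([
  {"dx":0,"dy":0.004,"dz":0,"roll":0,"hand":0},
  {"dx":0,"dy":0.008,"dz":0,"roll":0,"hand":0},
  {"dx":0,"dy":0.01,"dz":0,"roll":0,"hand":0},
  {"dx":0,"dy":0.0105,"dz":0,"roll":0,"hand":0},
  {"dx":0,"dy":0.0105,"dz":0,"roll":0,"hand":0},
])

```text
time: 15.93
ee_pos: [0.569, -0.0798, 0.1861]
tcp_rot: [-180.0, -0.0, 83.0]
wrist_force: [-2.0, 0.8, 1.7]
opening: -0.0002
```

Emit:
drive_tool([
  {"dx":0,"dy":0.0006,"dz":0,"roll":0,"hand":0},
  {"dx":0,"dy":0.0006,"dz":0,"roll":0,"hand":0},
])

```text
time: 16.1
ee_pos: [0.5692, -0.0798, 0.186]
tcp_rot: [-179.9, -0.0, 83.0]
wrist_force: [-3.7, 1.2, 3.3]
opening: 0.0001
```

The force rose to 3.7 N within 0.5 mm, which means it's home on the contacts. Backing off, then on to the button.

Emit:
drive_tool([
  {"dx":0,"dy":-0.01,"dz":0,"roll":0,"hand":0},
  {"dx":0,"dy":-0.03,"dz":0,"roll":0,"hand":0},
  {"dx":0,"dy":-0.05,"dz":-0.02,"roll":0,"hand":0},
  {"dx":0,"dy":-0.05,"dz":-0.05,"roll":0,"hand":0},
  {"dx":0,"dy":-0.05,"dz":-0.08,"roll":0,"hand":0},
  {"dx":0,"dy":-0.05,"dz":-0.11,"roll":0,"hand":0},
  {"dx":0,"dy":-0.05,"dz":-0.14,"roll":0,"hand":0},
  {"dx":-0.04,"dy":-0.03,"dz":-0.14,"roll":0,"hand":0},
  {"dx":-0.075,"dy":-0.03,"dz":-0.14,"roll":0,"hand":0},
  {"dx":-0.075,"dy":-0.03,"dz":-0.14,"roll":0,"hand":0},
  {"dx":-0.075,"dy":-0.03,"dz":-0.14,"roll":0,"hand":0},
])

```text
time: 17.02
ee_pos: [0.5306, -0.1522, 0.326]
tcp_rot: [180.0, 0.0, 82.8]
wrist_force: [-0.2, -0.3, -0.3]
opening: -0.0001
```

Run:
```python
from h import *
c=snap('wrist','w5.png'); o=bot.get_obs(); print(o['ee_pos'],o['tcp_rot'],o['wrist_force'])
W=cloud(c); D=dock(W)
m=(W[...,2]>.056)&(W[...,2]<.066)&(D[...,0]>30)&(D[...,0]<58)&(abs(D[...,1])<45)&(c['frame'].min(-1)>60)
ce,sz,an=cv2.minAreaRect(D[m].astype(np.float32)); print('bar',ce,sz,an)
m=(W[...,2]>.026)&(W[...,2]<.034)&(np.hypot(D[...,0]-39,D[...,1]+74)<14)
p=W[m]; print('btn',p.mean(0),np.median(p[:,2]),D[m].mean(0),D[m].min(0),D[m].max(0),len(p))
```

```text
[ 0.53055692 -0.15115655  0.32594772] [-1.79997780e+02 -1.68881840e-02  8.28929437e+01] [-0.06736403 -0.18917858 -0.42641987]
bar (44.49159622192383, -0.1979522705078125) (12.687498092651367, 63.89898681640625) 0.6882113218307495
btn [ 0.6116798  -0.15833222  0.0288026 ] 0.028908945136502835 [ 39.05832683 -73.1917535 ] [ 30.78435311 -81.93531198] [ 48.09816699 -64.93698826] 403
```

View pics/w5.png

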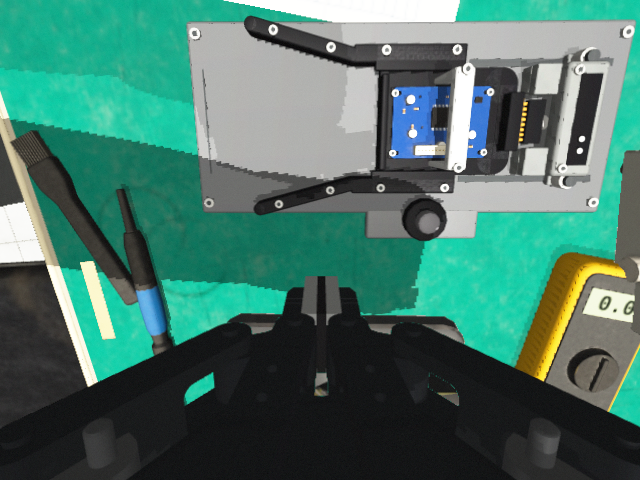

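The carrier sits between the guides with its connector against the head (525,120), bar centre at dock x 44.5 (origin 49.5), square and centred. The button cap is at (428,222). I'll check clearance around it.

Run:
```python
from h import *
B=np.array([.6117,-.1585])
for n in ['wrist','scene']:
    c=load('wrist') if n=='wrist' else snap('scene'); W=cloud(c)
    m=(abs(W[...,0]-B[0])<.08)&(abs(W[...,1]-B[1])<.07)&(W[...,2]>.04)&(W[...,2]<.2)
    p=W[m]; print(n,len(p)); 
    if len(p): 
        D=dock(p); print(np.c_[D,p[:,2:]*1000][::max(1,len(p)//25)].round(0).tolist())
```

```text
wrist 2875
[[46.0, -2.0, 61.0], [39.0, -6.0, 59.0], [41.0, -9.0, 62.0], [45.0, -12.0, 61.0], [49.0, -15.0, 61.0], [39.0, -18.0, 61.0], [44.0, -22.0, 61.0], [47.0, -25.0, 61.0], [41.0, -28.0, 62.0], [47.0, -30.0, 64.0], [-42.0, -66.0, 164.0], [-37.0, -66.0, 169.0], [-39.0, -66.0, 174.0], [-32.0, -71.0, 166.0], [-39.0, -66.0, 180.0], [-34.0, -70.0, 174.0], [-30.0, -69.0, 178.0], [-41.0, -66.0, 187.0], [-38.0, -66.0, 190.0], [-37.0, -63.0, 196.0], [-38.0, -65.0, 195.0], [-40.0, -65.0, 197.0], [-31.0, -65.0, 198.0], [-38.0, -65.0, 200.0], [-24.0, -70.0, 198.0]]
scene 181
[[-19.0, -84.0, 198.0], [-32.0, -87.0, 198.0], [-39.0, -87.0, 196.0], [-38.0, -85.0, 188.0], [-39.0, -86.0, 177.0], [-38.0, -86.0, 160.0], [43.0, -3.0, 59.0], [40.0, -5.0, 59.0], [47.0, -15.0, 60.0], [45.0, -13.0, 58.0], [40.0, -4.0, 54.0], [40.0, -17.0, 60.0], [44.0, -29.0, 63.0], [39.0, -12.0, 56.0], [43.0, -24.0, 60.0], [39.0, -9.0, 53.0], [41.0, -21.0, 57.0], [39.0, -9.0, 51.0], [39.0, -22.0, 57.0], [38.0, -14.0, 51.0], [38.0, -27.0, 57.0], [39.0, -23.0, 52.0], [37.0, -24.0, 51.0], [37.0, -28.0, 51.0], [45.0, -31.0, 46.0], [43.0, -30.0, 42.0]]
```

Emit:
drive_tool([
  {"dx":0.003,"dy":0.03,"dz":0,"roll":0,"hand":0},
  {"dx":0.003,"dy":0.06,"dz":0,"roll":0,"hand":0},
  {"dx":0.003,"dy":0.081,"dz":0.01,"roll":0,"hand":0},
  {"dx":0.003,"dy":0.081,"dz":0.04,"roll":0,"hand":0},
  {"dx":0.003,"dy":0.081,"dz":0.06,"roll":0,"hand":0},
  {"dx":0.003,"dy":0.081,"dz":0.06,"roll":0,"hand":0},
])

```text
time: 17.62
ee_pos: [0.6108, -0.1559, 0.261]
tcp_rot: [-179.6, -0.1, 83.1]
wrist_force: [-0.6, 0.3, -0.9]
opening: 0.0001
```

Emit:
drive_tool([
  {"dx":0,"dy":0,"dz":0.02,"roll":0,"hand":0},
  {"dx":0,"dy":0,"dz":0.04,"roll":0,"hand":0},
  {"dx":0,"dy":0,"dz":0.054,"roll":0,"hand":0},
  {"dx":0,"dy":0,"dz":0.056,"roll":0,"hand":0},
  {"dx":0,"dy":0,"dz":0.056,"roll":0,"hand":0},
])

```text
time: 18.03
ee_pos: [0.6112, -0.1568, 0.2107]
tcp_rot: [-180.0, -0.0, 83.0]
wrist_force: [-1.0, 0.5, 0.7]
opening: -0.0001
```

Emit:
drive_tool([
  {"dx":-0.0015,"dy":0.0005,"dz":0.003,"roll":0,"hand":0},
  {"dx":-0.0015,"dy":0.0005,"dz":0.006,"roll":0,"hand":0},
  {"dx":-0.0015,"dy":0.0005,"dz":0.009,"roll":0,"hand":0},
  {"dx":-0.0015,"dy":0.0005,"dz":0.011,"roll":0,"hand":0},
  {"dx":-0.0015,"dy":0.0005,"dz":0.011,"roll":0,"hand":0},
])

```text
time: 18.45
ee_pos: [0.6119, -0.1592, 0.1995]
tcp_rot: [179.9, 0.0, 83.0]
wrist_force: [1.9, -0.0, 3.2]
opening: 0.0
```

Emit:
drive_tool([
  {"dx":0,"dy":0,"dz":0.001,"roll":0,"hand":0},
  {"dx":0,"dy":0,"dz":0.0015,"roll":0,"hand":0},
])

```text
time: 18.62
ee_pos: [0.6119, -0.1592, 0.1982]
tcp_rot: [179.9, 0.0, 83.0]
wrist_force: [0.9, -0.3, 3.3]
opening: 0.0003
```

Emit:
drive_tool([
  {"dx":0,"dy":0,"dz":0.0005,"roll":0,"hand":0},
  {"dx":0,"dy":0,"dz":0.001,"roll":0,"hand":0},
])

```text
time: 18.78
ee_pos: [0.6119, -0.1592, 0.1974]
tcp_rot: [179.9, 0.0, 83.0]
wrist_force: [0.7, -0.6, 10.2]
opening: 0.0
```

Emit:
drive_tool([
  {"dx":0,"dy":0,"dz":0.0005,"roll":0,"hand":0},
  {"dx":0,"dy":0,"dz":0.0005,"roll":0,"hand":0},
])

```text
time: 18.95
ee_pos: [0.6119, -0.1592, 0.1974]
tcp_rot: [179.9, 0.0, 83.0]
wrist_force: [-0.2, 0.5, 9.5]
opening: -0.0
```

The button has bottomed: the force jumped from 3 to 10 N with no more travel. A touch firmer, then release.

Emit:
drive_tool([
  {"dx":0,"dy":0,"dz":0.0004,"roll":0,"hand":0},
  {"dx":0,"dy":0,"dz":0.0004,"roll":0,"hand":0},
  {"dx":0,"dy":0,"dz":-0.004,"roll":0,"hand":0},
  {"dx":0,"dy":0,"dz":-0.01,"roll":0,"hand":0},
  {"dx":0,"dy":0,"dz":-0.03,"roll":0,"hand":0},
  {"dx":0,"dy":0,"dz":-0.06,"roll":0,"hand":0},
  {"dx":0,"dy":0,"dz":-0.09,"roll":0,"hand":0},
  {"dx":0,"dy":0,"dz":-0.13,"roll":0,"hand":0},
  {"dx":0,"dy":-0.04,"dz":-0.13,"roll":0,"hand":0},
  {"dx":0,"dy":-0.08,"dz":-0.13,"roll":0,"hand":0},
  {"dx":0,"dy":-0.08,"dz":-0.13,"roll":0,"hand":0},
  {"dx":0,"dy":-0.08,"dz":-0.13,"roll":0,"hand":0},
])

```text
time: 19.95
ee_pos: [0.5304, -0.1491, 0.3261]
tcp_rot: [-179.9, -0.0, 83.0]
wrist_force: [1.0, -0.4, -0.7]
opening: -0.0001
```

Run:
```python
from h import *
c=snap('wrist'); o=bot.get_obs(); print(o['time'],o['ee_pos'],o['qd'].round(1),o['wrist_force'])
W=cloud(c); D=dock(W)
m=(W[...,2]>.056)&(W[...,2]<.066)&(D[...,0]>30)&(D[...,0]<58)&(abs(D[...,1])<45)&(c['frame'].min(-1)>60)
ce,sz,an=cv2.minAreaRect(D[m].astype(np.float32)); print('bar',ce,sz,an)
m=(np.hypot(D[...,0]-39,D[...,1]+74)<5)
print('btn z',np.nanmedian(W[m][:,2]))
a=load('scene'); s=snap('scene')
for n,(u,v) in dict(tape=(193,276),wick=(288,190),spool=(328,187)).items(): print(n,cloud(s)[v,u].round(3))
print(np.abs(s['frame'][170:290,180:350].astype(int)-a['frame'][170:290,180:350]).mean())
```

```text
20.0 [ 0.53155872 -0.1492712   0.32633133] [ 0.2  2.1  2.4 -0.6 -0.   0. ] [-0.04179872  0.17129261  0.27710305]
bar (44.349483489990234, -0.14245986938476562) (12.648408889770508, 63.73822784423828) 0.53205406665802
btn z 0.029217822628389154
tape [0.321 0.211 0.014]
wick [0.654 0.253 0.009]
spool [0.679 0.164 0.034]
0.3230882352941176
```

Carrier home (44.35 against 44.5 mm, within noise), button back up at 29 mm, bystanders unmoved. Handing in.

```bash
python3 -c "
from workcell import bot
print(bot.job_done())"
```

```text
the job is handed in; nothing more can be done
None
```

The carrier is loaded in the dock and caught home, and the start button has been pressed right down and has come back up. I handed the job in at about 20 s.

- **Loading:** I set the carrier down square between the flares and pushed it in on its rear wall with closed fingers. The push stayed around 1–5 N while sliding, peaked at about 14 N at the rollers, then fell to nearly zero for about 5 mm.
- **Caught home:** I backed off and the carrier stayed put. A light touch of 3.7 N then met the contacts rising, so I stopped there. Its origin is at dock x of about 49.4 mm, from the handle position. The contact stroke, estimated from that position, is about 3 to 4 mm. The press on the button did not shift the carrier, within measurement noise.
- **Button:** it bottomed after about 5 mm of travel, with the force going from 3 to 10 N. Its top measured back at 29 mm after release.
- **Reels and tape:** at the last check the tape, wick reel and spool were within 1–3 mm of their first readings, and the scene pictures before and after the button press matched in that area.

**Worth knowing:** the carrier did not visibly jump ahead of the fingers at the snap; it followed them at nearly zero force. I also viewed 11 pictures, one over the budget. No check failed.

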